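# Clear the dial scale of its used tile and tare it to zero

### The job

A used porcelain tile was left in the slotted stand on the dial scale. Slide the tile up out of the stand by its top edge and lower it into the open rinse box without dropping it from a height; then turn the scale's bezel by pushing on its finger lugs until the zero mark of the dial stands at the tip of the needle, right to within half a small division. Leave the sample cup beside the scale where it stands.

Things in the scene. Friction and masses are not known exactly. Their poses are not given: they have to be found in the camera images.
- scale: grey wedge-shaped dial scale, fixed, 146 deep x 120 wide mm. Origin: centre of its underside on the worktop; +x points to its rear, z up. Its front slopes at 30 degrees to the level (normal (-0.5, 0, 0.866) in this frame) and bears the round dial. The needle goes once round clockwise per 400 g on the platform behind the dial and takes about half a second to settle.
- stand_slot (a point): middle of the slot floor of the aluminium stand on the scale's steel platform (45 mm behind the scale's origin, about 90 mm high; the sprung platform sinks 4 mm per 100 g). Two upright grooved cheeks, 42 mm high and 70 mm apart outside, hold the tile by its side edges; the slot runs along the scale's y.
- dial_centre (a point): centre of the dial, on the dial's axis, at the level of the bezel's rim (10.5 mm above the sloping face).
- tile: white porcelain tile, loose, 8 (x) x 60 (y) x 80 (z) mm, about 90 g (not known exactly). Origin: middle of its lower edge; z runs up the tile. It stands upright in the stand's grooves with 1.5 mm of play, 45 mm deep; the upper 35 mm stand free.
- tile_mid (a point): centre of the tile.
- rinse_box: grey-blue rinse box, fixed, open at the top: inside 72 (x) x 90 (y) mm, x from -33 to +39, floor at 2 mm, walls 2 mm thick and 70 mm high. Origin: centre of the underside. Its hinged lid is thrown open and stands up at the far (+x) side, to about 150 mm high.
- zero_mark (a point): on the dial card, which turns with the bezel: 33 mm from the dial's axis on the zero mark, the one broad bar with a triangle at its outer end. The card has 40 small divisions of 9 degrees.
- pointer_tip (a point): tip of the needle under the clear window, 33 mm from the dial's axis; the dial reads zero when the zero mark is here.
- lug_0 (a point): middle of the top of a finger lug of the bezel: an upright round stud 10 mm across, 41.5 mm from the dial's axis, its top 13.5 mm above the bezel's rim; 60 degrees anticlockwise from the zero mark, seen from the front. The bezel (90 mm across) turns either way without end, stiffly (about 3 N at a lug), and stays where it is left.
- lug_1 (a point): the same on the lug opposite the zero mark.
- lug_2 (a point): the same on the lug 60 degrees clockwise from the zero mark.
- cup: clear sample cup, loose, 46 mm wide, 45 mm high, left of the scale. Origin: centre of its underside.

How it is judged:
By the outcome, as a careful person would: the job done as asked, in the order asked, and still so for the second after the job is handed in, with the robot touching nothing.
It also fails if it takes over 67 s, if anything falls off the work surface, if the arm or the gripper's body presses on something with over 40 N, if the wrist force passes 120 N, or if a joint passes its speed limit or range.

### The arm

A 7-joint arm with a two-finger parallel gripper is mounted at the origin on the work surface; the furniture and walls round the work are solid. World frame = base frame: x ahead of the robot, y to its left, z up, the work surface at z = 0. Lengths are in mm, angles in rad, forces in N, time in s.
With the tool pointing down it reaches from about 400 to 875 mm from the base axis. Payload 19.3 kg.
Tool frame: the origin (TCP) lies midway between the tips of the shut fingers; the grasp point (between the pads) lies manip.grip_point_offset behind it (manip.grip_point_offset is the distance from the TCP to the grasp point, in mm); z points along the fingers, y is the line along which they close (so a half turn about z gives the same grasp; the last joint's range is limited). The gripper opens to 85 mm and grips with 20 to 120 N. Pads are 22 mm wide; open, the fingers measure 114 mm over their backs; the gripper's body (76 mm by 85 mm) begins 54 mm behind the grasp point. The pads swing forward as they close: fully open they stand 13 mm farther back than shut.
Start: joints at [-1.374, 0.521, -0.036, 1.599, 0.021, 1.021, -0.113], TCP at [164.798, 602.873, 231.291] pointing down, gripper open.
Joint ranges: [-2.91, 2.91], [-0.3, 2.13], [-1.5, 1.42], [0.17, 2.43], [-1.26, 4.41], [0.16, 1.93], [-2.52, 2.52]. Speed limits (rad/s): [1.89, 1.89, 2.39, 2.39, 3.01, 3.01, 3.01].

### API

Orientations are given as [roll, pitch, yaw] about the fixed x, y, z axes, in that order (R = Rz(yaw) Ry(pitch) Rx(roll)).
In Python, from station import manip gives the robot as it stands.
- The arm moves only by the tool jog_arm, never from a script. Its argument "deltas" is a list of rows, each an object of numbers: "dx", "dy", "dz": the shift along the tool's x, y, z normalised to -1 to 1, where 1 is 25 cm; "yaw": the turn about the tool's z normalised to -1 to 1, where 1 is 60 degrees; "grip": the opening, from -1 (shut) to 1 (fully open). A call has 1 to 5 rows; each row is the pose to reach, as a shift and turn from the pose commanded when the call began, along the tool's axes at that moment; what a row does not reach only later rows make up. A row lasts 1/10 s, in which the tool goes at most 50 mm and 8.59 degrees, less where a joint would pass 70% of its speed; a pose out of reach is approached as far as the arm can. A call with a number of a shift or a turn outside -1 to 1 is refused whole. A call with a gripper value outside its range is refused whole. The fingers move at their own pace and stop on an object; the grip force is fixed at half the most. Time passes only in rows, so rows that repeat a pose let the fingers close. It gives the time, the measured TCP pose, the force, the opening and the grip force at its end, in the units of the state.
- manip.get_state(): the state, without advancing time (a new reading comes with each control period).
- manip.snapshot(name): name is "scene" or "top"; returns the picture (400x640x3 uint8, red, green, blue); there is no depth.
- manip.camera_model(name): a dict with "intrinsics" (3x3 intrinsics, pixels), "k1" (the pictures are not rectified: a ray, as slopes to the right and down, at radius r is drawn at 1 + k1 r^2 times it, then the intrinsics apply), "R" (3x3) and "t" (3): a world point X has camera coordinates R X + t. Camera axes: x right, y down, z forward; pixel columns grow to the right and rows downward; lengths in mm; the calibration is good to about 2 mm. A picture is of the moment at which its call begins. camera_model takes no time and is no camera call.
- manip.close_job(): hands the job in; it is judged then, once.
The state is a dict: "t": time; "joint_positions": joint angles; "joint_velocities": joint speeds; "joint_torque": joint torques, N m; "position": TCP position; "tcp_rot": TCP orientation; "force": force on the tool from outside, world axes, zero at the start; "torque": the same for the moment, N m; "width": opening from 0.0 (shut) to 1.0 (fully open); "grasp_force": force on a finger pad.
Only numpy, scipy, OpenCV 4.12 (cv2) and the standard library are available. Lean on these libraries where they do the work, as an engineer would, in place of code of your own. Each camera call takes 0.05 s, during which the arm holds its last target. There are 200 camera calls.

## Working session

There is one attempt and no reset: what is moved stays moved. The work goes in short steps, Python scripts to look and compute and a tool call to move; the robot and the scene stay as the last step left them, time stands still between calls to the robot, and variables do not carry over. Pictures are saved under pics/ and viewed, at most 10 in all, crops included, and the job is handed in when it is done.

Besides the shell and the picture viewer there is one more tool, called after "Emit:" in YAML: its name, and indented under it one key for each argument. jog_arm: Moves the arm, as the interface text tells. Scaled input: -1 to 1 covers 25 cm each way for a shift and 60 degrees each way for a turn. Its arguments: {"type":"object","properties":{"deltas":{"type":"array","items":{"type":"object","properties":{"dx":{"type":"number"},"dy":{"type":"number"},"dz":{"type":"number"},"yaw":{"type":"number"},"grip":{"type":"number"}}}}},"required":["deltas"]}

```bash
mkdir -p pics
python3 - <<'E'
from station import manip
import cv2,numpy as np
for n in("scene","top"):
    im=manip.snapshot(n); cv2.imwrite(f"pics/{n}0.png",im[:,:,::-1])
    c=manip.camera_model(n); print(n,c)
print(manip.get_state(), manip.grip_point_offset)
a=cv2.imread("pics/scene0.png");b=cv2.imread("pics/top0.png")
E
```

```text
scene {'intrinsics': array([[385.45691397,   0.        , 313.91130047],
       [  0.        , 385.45691397, 201.32418153],
       [  0.        ,   0.        ,   1.        ]]), 'k1': -0.0607313918118988, 'R': array([[-0.05734156,  0.99825105, -0.01438022],
       [ 0.37229609,  0.00801607, -0.9280794 ],
       [-0.92634096, -0.05857121, -0.37210461]]), 't': array([-187.04405756,  -27.88619912, 1246.35920766])}
top {'intrinsics': array([[476.02441168,   0.        , 311.58388278],
       [  0.        , 476.02441168, 197.75095497],
       [  0.        ,   0.        ,   1.        ]]), 'k1': -0.14270334764647202, 'R': array([[ 0.01796067, -0.9996052 , -0.02160704],
       [-0.99212616, -0.01513895, -0.12432418],
       [ 0.12394798,  0.02366985, -0.99200637]]), 't': array([225.67109442, 379.35933887, 896.45075407])}
{'t': 0.1, 'joint_positions': array([-1.3741891 ,  0.52194864, -0.0363401 ,  1.59990665,  0.02118969,
        1.02111141, -0.11277319]), 'joint_velocities': array([ 0.00118717, -0.00181216,  0.00020684, -0.002385  , -0.00133509,
       -0.00165187, -0.00128513]), 'joint_torque': array([ 4.34897534e-03, -9.28464746e+01,  1.98454991e+00, -3.70532262e+01,
        1.82484597e-02,  5.28969467e-03,  5.23466531e-05]), 'position': array([164.7295772 , 602.60628517, 230.8026214 ]), 'tcp_rot': array([-3.14060449e+00,  5.33505867e-05,  2.87480608e+00]), 'force': array([ 0.73541493, -0.29355605, -0.04965975]), 'torque': array([0.06382061, 0.00784996, 0.03936302]), 'grasp_force': 0.0, 'width': 0.9987999657420465} 18.700000000000003
```

View pics/scene0.png

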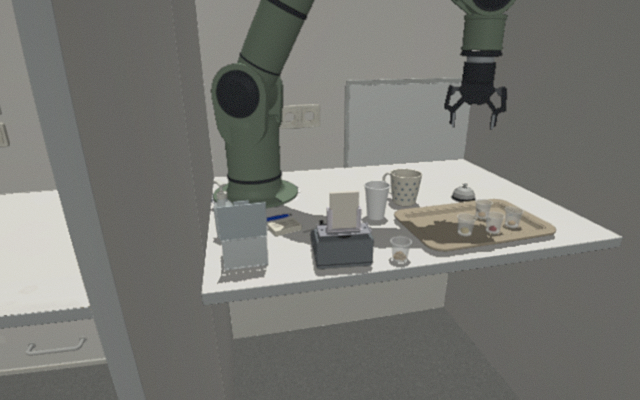

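View pics/top0.png

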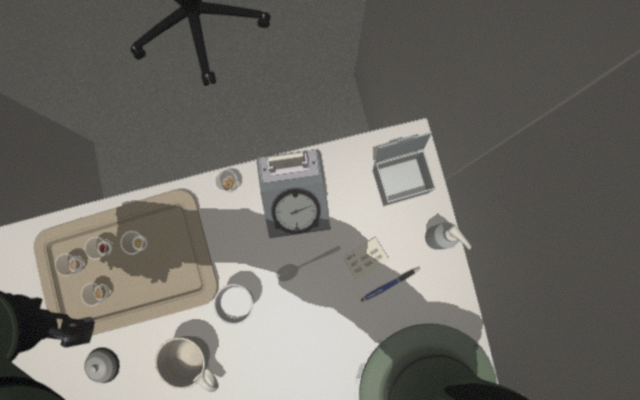

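The scene view shows the scale with its tile at about (343,235) and the box at (243,235). In the top view, the scale is at (293,195), the dial at (296,211), the box at (404,178) and the cup at (229,181). I'll zoom in on the top view.

```bash
cat > h.py <<'E'
import numpy as np,cv2
from station import manip
from scipy.optimize import least_squares
def proj(n,X):
    c=manip.camera_model(n);p=np.atleast_2d(X)@c["R"].T+c["t"];s=p[:,:2]/p[:,2:]
    s=s*(1+c["k1"]*(s**2).sum(1,keepdims=True));K=c["intrinsics"]
    return s*[K[0,0],K[1,1]]+K[:2,2]
def ray(n,uv):
    c=manip.camera_model(n);d=np.array([c["k1"],0,0,0,0.])
    # solve exactly
    K=c["intrinsics"];q=(np.array(uv,float)-K[:2,2])/K[0,0];s=q.copy()
    for _ in range(20): s=q/(1+c["k1"]*(s**2).sum())
    return -c["R"].T@c["t"], c["R"].T@np.array([*s,1])
def onplane(n,uv,p0,nn):
    o,d=ray(n,uv);return o+d*(np.dot(np.array(p0)-o,nn)/np.dot(d,nn))
def onz(n,uv,z): return onplane(n,uv,[0,0,z],[0,0,1])
def pose(x,y,yaw,P):
    c,s=np.cos(yaw),np.sin(yaw);P=np.atleast_2d(np.array(P,float));return P@np.array([[c,s,0],[-s,c,0],[0,0,1]])+[x,y,0]
E
python3 - <<'E'
import cv2
b=cv2.imread("pics/top0.png")
cv2.imwrite("pics/c1.png",cv2.resize(b[140:250,215:345],None,fx=5,fy=5,interpolation=cv2.INTER_CUBIC))
cv2.imwrite("pics/c2.png",cv2.resize(b[125:215,360:445],None,fx=6,fy=6,interpolation=cv2.INTER_CUBIC))
E
```

```text
(no output)
```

View pics/c1.png

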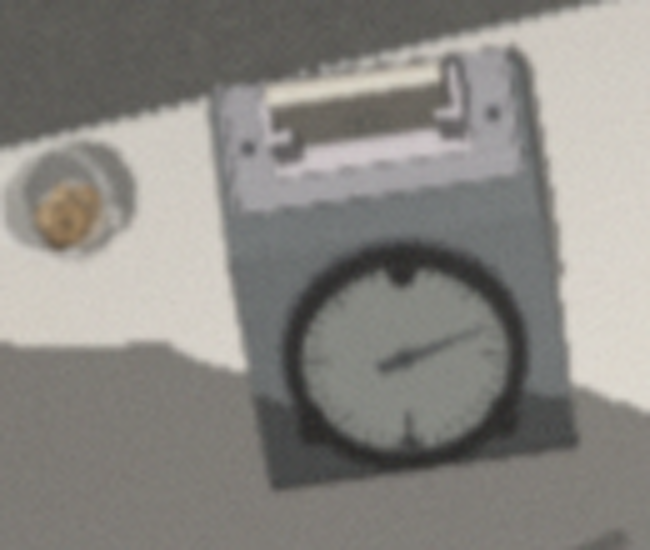

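View pics/c2.png

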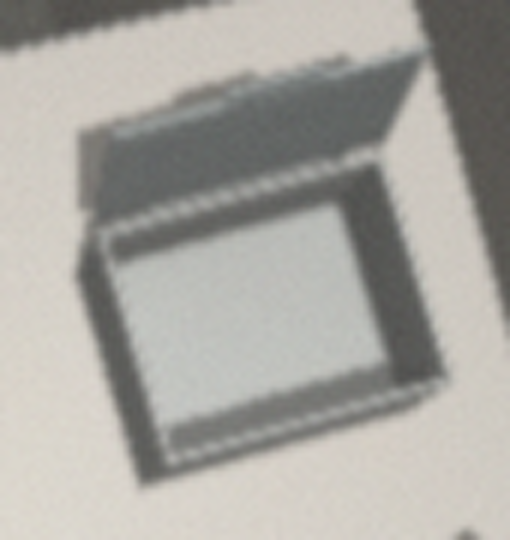

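Crop c1 shows the zero mark at the bottom of the dial, around (410,430). Lug_1 is at (402,270), the other lugs are at (315,432) and (503,418), and the needle tip is at (483,327). The tile's top runs from (265,95) to (440,72). Crop c2 shows the box rim corners at (98,228), (378,155), (445,380) and (165,462). Next is a scene crop for heights.

Run:
```python
import cv2
b=cv2.imread("pics/scene0.png")
cv2.imwrite("pics/c3.png",cv2.resize(b[180:280,210:385],None,fx=4.5,fy=4.5,interpolation=cv2.INTER_CUBIC))
```

```text
(no output)
```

View pics/c3.png

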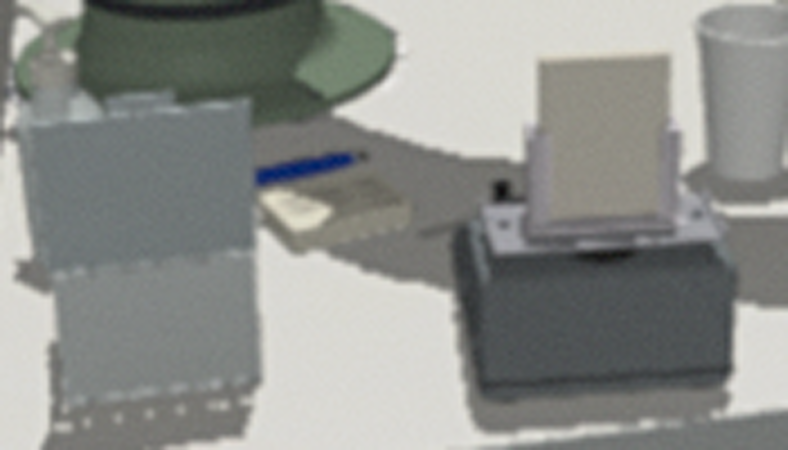

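```bash
cat > fit.py <<'E'
from h import *
T=lambda c:np.array([215,140])+(np.array(c)+.5)/5-.5
S=lambda c:np.array([210,180])+(np.array(c)+.5)/4.5-.5
B=lambda c:np.array([360,125])+(np.array(c)+.5)/6-.5
def dial(xd,zd,th,r,h):
    th=np.asarray(th,float);u=np.array([.866,0,.5]);n=np.array([-.5,0,.866])
    return np.array([xd,0,zd])+r*(np.outer(np.cos(th),u)+np.outer(np.sin(th),[0,-1,0]))+h*n
d2=np.pi/180
def model(p):
    x,y,w,zt,ty,xd,zd,t0,zf=p
    top=np.vstack([[[41+8,30+ty,zt],[49,-30+ty,zt],[-73,60,zf],[-73,-60,zf]],
      dial(xd,zd,np.array([90,270,0,180])*d2,45,0), dial(xd,zd,t0+np.array([180,-60,60])*d2,41.5,13.5)])
    sc=[[49,-30+ty,zt],[49,30+ty,zt],[73,-60,0],[73,60,0]]
    return np.vstack([proj("top",pose(x,y,w,top)),proj("scene",pose(x,y,w,sc))])
obs=np.array([T(c) for c in [(265,90),(440,67),(275,488),(577,443),(527,345),(283,362),(395,240),(415,467),(402,272),(503,418),(315,432)]]+[S(c) for c in [(540,60),(668,54),(485,388),(728,378)]])
def boxm(p):
    x,y,w=p
    # inside edge of rim visible light line ~ rim mid
    P=[[40,46,70],[40,-46,70],[-34,-46,70],[-34,46,70]]
    Q=[[41,-47,0],[41,47,0]]
    return np.vstack([proj("top",pose(x,y,w,P)),proj("scene",pose(x,y,w,Q))])
bobs=np.array([B(c) for c in [(98,228),(378,155),(445,380),(165,462)]]+[S(c) for c in [(65,400),(260,378)]])
if __name__=="__main__":
    np.set_printoptions(suppress=True,precision=2)
    r=least_squares(lambda p:(model(p)-obs).ravel(),[600,240,.1,168,0,-15,70,np.pi,10],loss="soft_l1");print(r.x,r.x[2]/d2,r.x[7]/d2);print(model(r.x)-obs)
    x,y,w=r.x[:3];print("slot",pose(x,y,w,[45,r.x[4],0]),"dial",pose(x,y,w,[r.x[5],0,r.x[6]]))
    r=least_squares(lambda p:(boxm(p)-bobs).ravel(),[600,50,.1],loss="soft_l1");print(r.x,r.x[2]/d2);print(boxm(r.x)-bobs)
E
python3 fit.py
```

```text
[380.28 265.53   6.43 163.9    1.4  -35.25  61.32   9.51   6.96] 368.6084607295968 544.7413196655215
[[-0.33  0.46]
 [ 0.24  0.21]
 [-0.18 -0.3 ]
 [-0.07  0.61]
 [-0.35 -0.58]
 [ 0.51  2.46]
 [-1.35  1.35]
 [ 1.34 -0.35]
 [-0.5  -0.68]
 [ 0.59  0.1 ]
 [-0.6  -0.42]
 [-0.72 -0.05]
 [ 0.43 -0.08]
 [-1.93  4.99]
 [ 0.32  3.6 ]]
slot [[424.57 273.65   0.  ]] dial [[345.43 260.25  61.32]]
[411.38  56.85 -18.57] -1064.0290977041582
[[ 0.06  0.4 ]
 [ 0.29  0.15]
 [ 0.54  0.33]
 [-0.09 -0.51]
 [ 0.17  0.98]
 [ 0.87  0.42]]
```

```bash
python3 - <<'E'
import re
s=open("fit.py").read()
s=s.replace("dial(xd,zd,np.array([90,270,0,180])*d2,45,0), ","")
s=s.replace(",[73,-60,0],[73,60,0]]","]").replace(",S(c) for c in","").replace(",(485,388),(728,378)","")
s=s.replace("(527,345),(283,362),(395,240),(415,467),","")
s=s.replace("    return np.vstack([proj(\"top\",pose(x,y,w,top))","    e=proj('top',pose(x,y,w,dial(xd,zd,np.arange(0,360,2)*d2,45,0)));a,b=e.min(0),e.max(0)\n    return np.vstack([[a,b],proj(\"top\",pose(x,y,w,top))")
s=s.replace("obs=np.array([","obs=np.array([T((283,238)),T((527,468))]+[",1)
s=s.replace("168,0,-15,70,np.pi,10]","165,0,-35,62,np.pi,7]").replace("[600,240,.1,","[380,265,.15,").replace("[600,50,.1]","[411,57,.28]")
open("fit.py","w").write(s)
E
python3 fit.py
```

```text
[380.66 265.88   0.16 163.92   0.57 -35.93  61.94   3.23   6.81] 9.21535164164373 185.3074238358645
[[ 0.23  1.59]
 [-0.12 -0.2 ]
 [-0.33  0.4 ]
 [ 0.19 -0.22]
 [ 0.08 -0.23]
 [ 0.1   0.04]
 [-0.4  -0.61]
 [ 0.68  0.17]
 [-0.54 -0.29]
 [-0.68  0.08]
 [ 0.43 -0.07]]
slot [[424.99 273.66   0.  ]] dial [[345.2  260.13  61.94]]
[411.38  56.85   0.28] 15.970902538415126
[[ 0.06  0.4 ]
 [ 0.29  0.15]
 [ 0.54  0.33]
 [-0.09 -0.51]
 [ 0.17  0.98]
 [ 0.87  0.42]]
```

```bash
python3 - <<'E'
s=open("fit.py").read()
s=s.replace('    return np.vstack([[a,b]','    sc=np.vstack([sc,dial(xd,zd,[t0-60*d2],41.5,13.5)])\n    return np.vstack([[a,b]')
s=s.replace("(668,54)]","(668,54),(502,184)]")
open("fit.py","w").write(s)
E
python3 fit.py
python3 - <<'E'
import sys;sys.path.insert(0,'.')
from h import *
s=manip.get_state();print(s["position"],s["tcp_rot"])
E
```

```text
[380.62 266.38   0.16 163.92  -0.04 -35.18  53.44   3.24   5.15] 9.351419053478658 185.63648235880234
[[ 0.44  1.87]
 [-0.38 -0.34]
 [-0.33  0.42]
 [ 0.19 -0.28]
 [ 0.02 -0.12]
 [-0.09  0.02]
 [-0.32 -0.38]
 [ 0.42  0.17]
 [-0.42 -0.42]
 [-0.67  0.09]
 [ 0.43 -0.07]
 [-0.46 -0.05]]
slot [[425.03 273.65   0.  ]] dial [[345.91 260.66  53.44]]
[411.38  56.85   0.28] 15.970902538415126
[[ 0.06  0.4 ]
 [ 0.29  0.15]
 [ 0.54  0.33]
 [-0.09 -0.51]
 [ 0.17  0.98]
 [ 0.87  0.42]]
[164.7295772  602.60628517 230.8026214 ] [-3.14060449e+00  5.33505867e-05  2.87480608e+00]
```

```bash
cat >> h.py <<'E'
def go(x,y,z,yawdeg=None):
    s=manip.get_state();p=s["position"];w=s["tcp_rot"][2];d=np.array([x,y,z])-p
    tx=np.array([np.cos(w),np.sin(w),0]);ty=np.array([np.sin(w),-np.cos(w),0])
    a=0 if yawdeg is None else -(((yawdeg-np.degrees(w))+180)%360-180)
    print("t%.2f"%s["t"],"pos",p.round(1),"yaw",np.degrees(w).round(1),"F",s["force"].round(1),"w",round(s["width"],3),"| dx %.3f dy %.3f dz %.3f yaw %.3f"%(d@tx/250,d@ty/250,-d[2]/250,a/60))
E
python3 -c "
from h import *
go(425,273.7,231,99.3)"
```

```text
t0.10 pos [164.7 602.6 230.8] yaw 164.7 F [ 0.7 -0.3 -0. ] w 0.999 | dx -1.351 dy -0.995 dz -0.001 yaw 1.090
```

Emit:
jog_arm:
  deltas:
    - {"dx":-0.68,"dy":-0.5,"yaw":0.55,"grip":0.2}
    - {"dx":-0.68,"dy":-0.5,"yaw":0.55,"grip":0.2}
    - {"dx":-0.68,"dy":-0.5,"yaw":0.55,"grip":0.2}
    - {"dx":-0.68,"dy":-0.5,"yaw":0.55,"grip":0.2}
    - {"dx":-0.68,"dy":-0.5,"yaw":0.55,"grip":0.2}

```text
validation failed for argument at $.de...
```

```bash
python3 -c "
from h import *
go(425,273.7,231,99.3)"
```

```text
t0.10 pos [164.7 602.6 230.8] yaw 164.7 F [ 0.7 -0.3 -0. ] w 0.999 | dx -1.351 dy -0.995 dz -0.001 yaw 1.090
```

Emit:
jog_arm:
  deltas:
    - {"dx":-0.68,"dy":-0.5,"dz":0,"yaw":0.55,"grip":0.2}
    - {"dx":-0.68,"dy":-0.5,"dz":0,"yaw":0.55,"grip":0.2}
    - {"dx":-0.68,"dy":-0.5,"dz":0,"yaw":0.55,"grip":0.2}
    - {"dx":-0.68,"dy":-0.5,"dz":0,"yaw":0.55,"grip":0.2}
    - {"dx":-0.68,"dy":-0.5,"dz":0,"yaw":0.55,"grip":0.2}

```text
t: 0.6
position: [299.3, 433.0, 231.4]
tcp_rot: [-3.141, 0.002, 2.288]
force: [-0.1, 0.5, -0.0]
width: 0.598
grasp_force: 0.0
```

```bash
python3 -c "
from h import *
go(425,273.7,231,99.3)"
```

```text
t0.60 pos [299.3 433.  231.4] yaw 131.1 F [-0.1  0.5 -0. ] w 0.598 | dx -0.811 dy -0.040 dz 0.002 yaw 0.530
```

Emit:
jog_arm:
  deltas:
    - {"dx":-0.81,"dy":-0.04,"dz":0,"yaw":0.53,"grip":0.2}
    - {"dx":-0.81,"dy":-0.04,"dz":0,"yaw":0.53,"grip":0.2}
    - {"dx":-0.81,"dy":-0.04,"dz":0,"yaw":0.53,"grip":0.2}
    - {"dx":-0.81,"dy":-0.04,"dz":0,"yaw":0.53,"grip":0.2}
    - {"dx":-0.81,"dy":-0.04,"dz":0,"yaw":0.53,"grip":0.2}

```text
t: 1.1
position: [426.3, 274.6, 231.5]
tcp_rot: [3.141, 0.002, 1.733]
force: [-0.9, 1.2, 0.3]
width: 0.602
grasp_force: 0.0
```

Emit:
jog_arm:
  deltas:
    - {"dx":0,"dy":0,"dz":0,"yaw":0,"grip":0.2}

```text
t: 1.2
position: [423.6, 278.9, 231.2]
tcp_rot: [-3.141, 0.0, 1.742]
force: [-0.5, 0.5, -0.4]
width: 0.602
grasp_force: 0.0
```

```bash
python3 -c "
from h import *
go(425,273.7,131,99.3)
cv2.imwrite('pics/s1.png',cv2.resize(manip.snapshot('scene')[150:280,270:420,::-1],None,fx=4,fy=4,interpolation=cv2.INTER_CUBIC))"
```

```text
t1.20 pos [423.6 278.9 231.2] yaw 99.8 F [-0.5  0.5 -0.4] w 0.602 | dx -0.022 dy 0.002 dz 0.401 yaw 0.009
```

Emit:
jog_arm:
  deltas:
    - {"dx":-0.022,"dy":0.003,"dz":0.1,"yaw":0.009,"grip":0.2}
    - {"dx":-0.022,"dy":0.003,"dz":0.2,"yaw":0.009,"grip":0.2}
    - {"dx":-0.022,"dy":0.003,"dz":0.3,"yaw":0.009,"grip":0.2}
    - {"dx":-0.022,"dy":0.003,"dz":0.4,"yaw":0.009,"grip":0.2}
    - {"dx":-0.022,"dy":0.003,"dz":0.4,"yaw":0.009,"grip":0.2}

```text
t: 1.75
position: [422.6, 274.9, 128.9]
tcp_rot: [-3.137, 0.002, 1.737]
force: [-0.3, 1.4, 1.0]
width: 0.603
grasp_force: 0.0
```

Emit:
jog_arm:
  deltas:
    - {"dx":0,"dy":0,"dz":0,"yaw":0,"grip":-0.4}
    - {"dx":0,"dy":0,"dz":0,"yaw":0,"grip":-0.4}
    - {"dx":0,"dy":0,"dz":0,"yaw":0,"grip":-0.4}

```text
t: 2.05
position: [425.1, 275.0, 132.4]
tcp_rot: [3.14, -0.001, 1.735]
force: [-0.1, -0.3, -0.5]
width: 0.306
grasp_force: 0.0
```

```bash
python3 -c "
from h import *
go(425,273.7,131,99.3)
a=manip.snapshot('scene')[150:270,280:410,::-1];b=manip.snapshot('top')[135:235,245:345,::-1]
f=lambda i:cv2.resize(i,(390,390),interpolation=cv2.INTER_CUBIC)
cv2.imwrite('pics/s2.png',np.hstack([f(a),f(b)]))"
```

```text
t2.05 pos [425.1 275.  132.4] yaw 99.4 F [-0.1 -0.3 -0.5] w 0.306 | dx -0.005 dy -0.001 dz 0.006 yaw 0.002
```

View pics/s2.png

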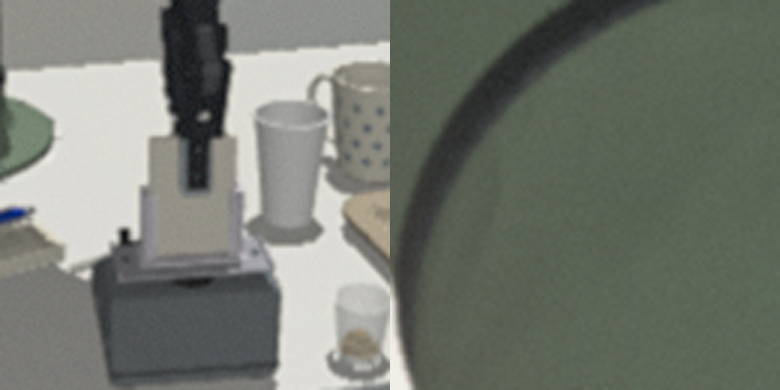

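The fingers straddle the tile's upper middle, with the finger at (195,165) in the scene half. The arm blocks the top view. Closing now.

Emit:
jog_arm:
  deltas:
    - {"dx":0,"dy":0,"dz":0,"yaw":0,"grip":-1}
    - {"dx":0,"dy":0,"dz":0,"yaw":0,"grip":-1}
    - {"dx":0,"dy":0,"dz":0,"yaw":0,"grip":-1}
    - {"dx":0,"dy":0,"dz":0,"yaw":0,"grip":-1}
    - {"dx":0,"dy":0,"dz":0,"yaw":0,"grip":-1}

```text
t: 2.65
position: [425.4, 274.6, 131.5]
tcp_rot: [3.14, -0.0, 1.734]
force: [5.1, 0.9, -0.3]
width: 0.082
grasp_force: 60.4
```

Emit:
jog_arm:
  deltas:
    - {"dx":0,"dy":0,"dz":-0.02,"yaw":0,"grip":-1}
    - {"dx":0,"dy":0,"dz":-0.06,"yaw":0,"grip":-1}
    - {"dx":0,"dy":0,"dz":-0.12,"yaw":0,"grip":-1}
    - {"dx":0,"dy":0,"dz":-0.18,"yaw":0,"grip":-1}
    - {"dx":0,"dy":0,"dz":-0.24,"yaw":0,"grip":-1}

```text
t: 3.15
position: [424.6, 274.1, 191.7]
tcp_rot: [-3.141, 0.0, 1.734]
force: [-1.0, -0.2, -1.1]
width: 0.087
grasp_force: 60.5
```

Emit:
jog_arm:
  deltas:
    - {"dx":0,"dy":0,"dz":-0.1,"yaw":0,"grip":-1}
    - {"dx":0,"dy":0,"dz":-0.2,"yaw":0,"grip":-1}
    - {"dx":0,"dy":0,"dz":-0.3,"yaw":0,"grip":-1}
    - {"dx":0,"dy":0,"dz":-0.3,"yaw":0,"grip":-1}

```text
t: 3.55
position: [425.3, 274.8, 268.8]
tcp_rot: [3.139, -0.002, 1.734]
force: [0.4, -0.2, -0.9]
width: 0.08
grasp_force: 60.6
```

```bash
python3 -c "
from h import *
print(pose(411.38,56.85,.2787,[-7,0,0]))
go(404.7,54.9,268.8,106)"
```

```text
[[404.65010278  54.9242577    0.        ]]
t3.55 pos [425.3 274.8 268.8] yaw 99.4 F [ 0.4 -0.2 -0.9] w 0.08 | dx -0.854 dy -0.225 dz -0.000 yaw -0.110
```

Emit:
jog_arm:
  deltas:
    - {"dx":-0.17,"dy":-0.045,"dz":0,"yaw":-0.03,"grip":-1}
    - {"dx":-0.34,"dy":-0.09,"dz":0,"yaw":-0.06,"grip":-1}
    - {"dx":-0.51,"dy":-0.135,"dz":0,"yaw":-0.09,"grip":-1}
    - {"dx":-0.68,"dy":-0.18,"dz":0,"yaw":-0.11,"grip":-1}
    - {"dx":-0.854,"dy":-0.225,"dz":0,"yaw":-0.11,"grip":-1}

```text
t: 4.05
position: [402.9, 52.9, 265.7]
tcp_rot: [-3.14, -0.0, 1.851]
force: [1.2, -0.6, -0.1]
width: 0.084
grasp_force: 60.4
```

Emit:
jog_arm:
  deltas:
    - {"dx":0,"dy":0,"dz":0,"yaw":0,"grip":-1}
    - {"dx":0,"dy":0,"dz":0,"yaw":0,"grip":-1}
    - {"dx":0,"dy":0,"dz":0,"yaw":0,"grip":-1}

```text
t: 4.35
position: [403.8, 55.3, 265.9]
tcp_rot: [-3.141, -0.0, 1.851]
force: [-0.1, 0.3, -0.8]
width: 0.084
grasp_force: 60.5
```

```bash
python3 -c "
from h import *
go(404.7,54.9,120,106)"
```

```text
t4.35 pos [403.8  55.3 265.9] yaw 106.0 F [-0.1  0.3 -0.8] w 0.084 | dx -0.002 dy 0.003 dz 0.584 yaw 0.000
```

Emit:
jog_arm:
  deltas:
    - {"dx":0,"dy":0.002,"dz":0.15,"yaw":0,"grip":-1}
    - {"dx":0,"dy":0.003,"dz":0.3,"yaw":0,"grip":-1}
    - {"dx":0,"dy":0.003,"dz":0.45,"yaw":0,"grip":-1}
    - {"dx":0,"dy":0.003,"dz":0.54,"yaw":0,"grip":-1}
    - {"dx":0,"dy":0.003,"dz":0.54,"yaw":0,"grip":-1}

```text
t: 4.85
position: [403.2, 55.1, 128.9]
tcp_rot: [-3.136, 0.001, 1.851]
force: [0.7, 0.0, 0.3]
width: 0.085
grasp_force: 60.2
```

```bash
python3 -c "
from h import *
go(404.7,54.9,60,106)
a=manip.snapshot('scene')[110:290,180:330,::-1]
b=manip.snapshot('top')[125:245,230:345,::-1]
f=lambda i,w:cv2.resize(i,(w,540),interpolation=cv2.INTER_CUBIC)
cv2.imwrite('pics/s3.png',np.hstack([f(a,400),f(b,400)]))"
```

```text
t4.85 pos [403.2  55.1 128.9] yaw 106.1 F [0.7 0.  0.3] w 0.085 | dx -0.002 dy 0.005 dz 0.276 yaw 0.001
```

View pics/s3.png

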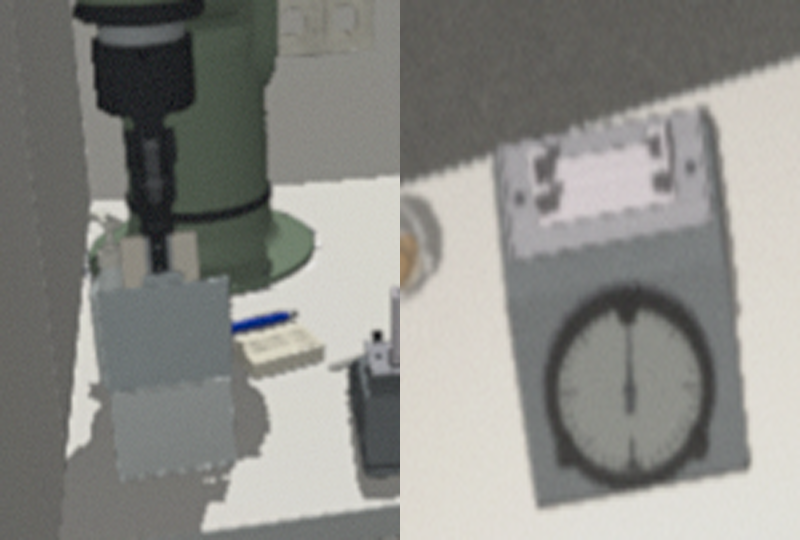

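The left half shows the tile hanging squarely over the box behind the lid. On the right, the empty scale's needle points up, near (629,310), with the zero mark opposite at (632,455).

Emit:
jog_arm:
  deltas:
    - {"dx":0,"dy":0.003,"dz":0.08,"yaw":0,"grip":-1}
    - {"dx":0,"dy":0.003,"dz":0.16,"yaw":0,"grip":-1}
    - {"dx":0,"dy":0.003,"dz":0.24,"yaw":0,"grip":-1}
    - {"dx":0,"dy":0.003,"dz":0.28,"yaw":0,"grip":-1}
    - {"dx":0,"dy":0.003,"dz":0.28,"yaw":0,"grip":-1}

```text
t: 5.45
position: [405.1, 55.1, 61.3]
tcp_rot: [-3.14, -0.0, 1.85]
force: [-1.9, 0.2, -1.3]
width: 0.09
grasp_force: 60.7
```

Emit:
jog_arm:
  deltas:
    - {"dx":0,"dy":0,"dz":0.008,"yaw":0,"grip":-1}
    - {"dx":0,"dy":0,"dz":0.016,"yaw":0,"grip":-1}
    - {"dx":0,"dy":0,"dz":0.024,"yaw":0,"grip":-1}
    - {"dx":0,"dy":0,"dz":0.024,"yaw":0,"grip":-1}

```text
t: 5.85
position: [404.8, 54.9, 56.0]
tcp_rot: [-3.141, -0.0, 1.849]
force: [-8.4, -3.2, -1.2]
width: 0.087
grasp_force: 61.2
```

Emit:
jog_arm:
  deltas:
    - {"dx":0,"dy":0,"dz":0.006,"yaw":0,"grip":-1}
    - {"dx":0,"dy":0,"dz":0.006,"yaw":0,"grip":-1}

```text
t: 6.05
position: [404.6, 54.8, 54.5]
tcp_rot: [-3.14, -0.0, 1.849]
force: [-9.0, -2.5, -0.8]
width: 0.09
grasp_force: 61.3
```

Something is pushing the tool toward −x, probably the gripper body against the lid. I'll back off 4 mm.

Emit:
jog_arm:
  deltas:
    - {"dx":0,"dy":-0.008,"dz":0,"yaw":0,"grip":-1}
    - {"dx":0,"dy":-0.016,"dz":0,"yaw":0,"grip":-1}
    - {"dx":0,"dy":-0.016,"dz":0,"yaw":0,"grip":-1}

```text
t: 6.35
position: [402.1, 54.1, 54.4]
tcp_rot: [3.14, -0.0, 1.85]
force: [0.4, -0.6, -1.0]
width: 0.085
grasp_force: 60.5
```

Emit:
jog_arm:
  deltas:
    - {"dx":0,"dy":-0.002,"dz":0.006,"yaw":0,"grip":-1}
    - {"dx":0,"dy":-0.004,"dz":0.012,"yaw":0,"grip":-1}
    - {"dx":0,"dy":-0.004,"dz":0.012,"yaw":0,"grip":-1}

```text
t: 6.65
position: [400.7, 53.6, 50.6]
tcp_rot: [-3.141, 0.0, 1.85]
force: [-0.7, -0.5, -0.9]
width: 0.077
grasp_force: 60.5
```

Emit:
jog_arm:
  deltas:
    - {"dx":0,"dy":0,"dz":0.006,"yaw":0,"grip":-1}
    - {"dx":0,"dy":0,"dz":0.006,"yaw":0,"grip":-1}

```text
t: 6.85
position: [400.6, 53.6, 49.1]
tcp_rot: [-3.141, 0.0, 1.849]
force: [-0.6, 0.3, -0.8]
width: 0.085
grasp_force: 60.5
```

Emit:
jog_arm:
  deltas:
    - {"dx":0,"dy":0,"dz":0.006,"yaw":0,"grip":-1}
    - {"dx":0,"dy":0,"dz":0.006,"yaw":0,"grip":-1}

```text
t: 7.05
position: [400.6, 53.6, 47.7]
tcp_rot: [-3.141, 0.0, 1.85]
force: [-0.3, 0.5, -1.0]
width: 0.088
grasp_force: 60.5
```

Emit:
jog_arm:
  deltas:
    - {"dx":0,"dy":0,"dz":0.004,"yaw":0,"grip":-1}
    - {"dx":0,"dy":0,"dz":0.004,"yaw":0,"grip":-1}

```text
t: 7.25
position: [401.1, 53.6, 47.2]
tcp_rot: [3.141, -0.0, 1.849]
force: [-0.1, -0.3, 16.0]
width: 0.082
grasp_force: 63.8
```

Emit:
jog_arm:
  deltas:
    - {"dx":0,"dy":0,"dz":0,"yaw":0,"grip":-0.78}
    - {"dx":0,"dy":0.004,"dz":0,"yaw":0,"grip":-0.72}
    - {"dx":0,"dy":0.004,"dz":0,"yaw":0,"grip":-0.7}
    - {"dx":0,"dy":0.004,"dz":0,"yaw":0,"grip":-0.7}

```text
t: 7.65
position: [401.6, 53.9, 46.7]
tcp_rot: [-3.141, 0.0, 1.85]
force: [-0.3, -0.2, -0.9]
width: 0.147
grasp_force: 0.0
```

Emit:
jog_arm:
  deltas:
    - {"dx":0,"dy":0,"dz":-0.03,"yaw":0,"grip":-0.7}
    - {"dx":0,"dy":0,"dz":-0.06,"yaw":0,"grip":-0.7}
    - {"dx":0,"dy":0,"dz":-0.1,"yaw":0,"grip":-0.7}
    - {"dx":0,"dy":0,"dz":-0.16,"yaw":0,"grip":-0.7}
    - {"dx":0,"dy":0,"dz":-0.3,"yaw":0,"grip":-0.7}

```text
t: 8.15
position: [400.7, 53.6, 122.0]
tcp_rot: [-3.139, 0.0, 1.849]
force: [-0.1, 0.7, 0.8]
width: 0.15
grasp_force: 0.0
```

Emit:
jog_arm:
  deltas:
    - {"dx":0,"dy":0,"dz":-0.2,"yaw":0,"grip":-0.9}
    - {"dx":0,"dy":0,"dz":-0.4,"yaw":0,"grip":-1}
    - {"dx":0,"dy":0,"dz":-0.55,"yaw":0,"grip":-1}

```text
t: 8.45
position: [401.5, 53.4, 262.8]
tcp_rot: [3.139, -0.0, 1.849]
force: [0.0, -0.3, -0.0]
width: 0.002
grasp_force: 0.0
```

```bash
cat > dialm.py <<'E'
from fit import *
P=np.array([380.62,266.38,np.radians(9.35)]);XD,ZD=-35.18,53.44
def dpt(th,r,h): return pose(*P,dial(XD,ZD,[np.radians(th)],r,h))[0]
def rect(im,h=-4,s=4,R=50):
    g=np.arange(-R*s,R*s)/s;X,Y=np.meshgrid(g,g) # X right=-y, Y down = -u
    u=np.array([.866,0,.5]);n=np.array([-.5,0,.866])
    W=np.array([XD,0,ZD])+h*n-Y.reshape(-1,1)*u+X.reshape(-1,1)*np.array([0,-1,0])
    m=proj("top",pose(*P,W)).astype(np.float32).reshape(*X.shape,2)
    return cv2.remap(im,m[...,0],m[...,1],cv2.INTER_CUBIC)
def prof(q,c,r0,r1,s=4,R=50):
    g=cv2.cvtColor(q,cv2.COLOR_RGB2GRAY).astype(np.float32);th=np.radians(np.arange(0,360,1.));r=np.arange(r0,r1,.5)
    x=(R+c[0]+np.outer(np.sin(th),r))*s;y=(R+c[1]-np.outer(np.cos(th),r))*s
    p=cv2.remap(g,x.astype(np.float32),y.astype(np.float32),cv2.INTER_LINEAR).mean(1);return np.median(p)-p
def peak(p,k=6,lo=0,hi=360):
    idx=np.arange(lo,hi);i=idx[np.argmax(p[idx%360])];a=np.arange(i-k,i+k+1);w=np.clip(p[a%360]-.3*p[i%360],0,None);return (a*w).sum()/w.sum(),p[i%360]
E
python3 - <<'E'
from dialm import *
t=manip.snapshot("top");s=manip.snapshot("scene")
q=rect(t);print(q.mean())
g=cv2.GaussianBlur(cv2.cvtColor(q,cv2.COLOR_RGB2GRAY),(5,5),0)
# card = bright disc: fit ellipse to largest bright contour
m=cv2.inRange(g,110,255);C=max(cv2.findContours(m[20:-20,20:-20],0,1)[0],key=cv2.contourArea);e=cv2.fitEllipse(cv2.convexHull(C));print("card",(np.array(e[0])+20)/4-50,np.array(e[1])/4,np.median(g))
c=(np.array(e[0])+20)/4-50
print("needle",peak(prof(q,c,8,24)),"zero",peak(prof(q,c,26,33),lo=90,hi=270))
v=q[:,:,::-1].copy();v=cv2.resize(v,(400,400))
b=cv2.resize(s[180:280,210:310,::-1],(400,400),interpolation=cv2.INTER_CUBIC)
cv2.imwrite("pics/s4.png",np.hstack([v,b]))
go(345,260,200,99)
E
```

```text
109.84008958333334
card [-0.26599121  2.48611832] [73.40361786 75.95599365] 117.0
needle (np.float64(6.983927754806301), np.float32(32.031815)) zero (np.float64(186.01972886941604), np.float32(38.280525))
t8.55 pos [403.2  54.2 264. ] yaw 106.0 F [ 0.6  0.  -0.4] w -0.002 | dx 0.856 dy 0.003 dz 0.256 yaw 0.116
```

View pics/s4.png

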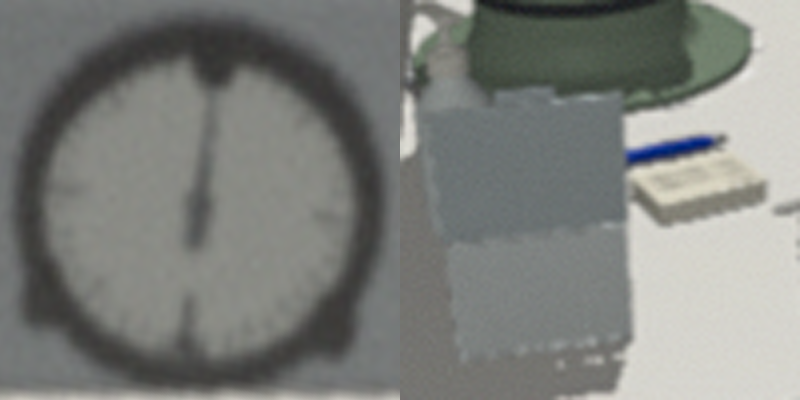

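The left half shows the rectified dial: needle at about 7°, zero mark at about 186°, and lugs at 6°, 126° and 246°. The right half shows the box from behind, with the tile hidden inside it. I'll push lug_2 clockwise round the left side with shut fingers.

```bash
cat >> dialm.py <<'E'
DZ=0.
def tool(phi,r=41.5,hx=11,hy=14.5,m=2.):
    # lowest safe tip height over footprint, scale axes
    c=dial(XD,ZD,[np.radians(phi)],r,7)[0]
    gx,gy=np.meshgrid(np.linspace(-hx,hx,23),np.linspace(-hy,hy,23));X=c[0]+gx;Y=c[1]+gy
    U=(X-XD)/.866;k=np.hypot(U,Y)<46
    z=(ZD+(X-XD)*np.tan(np.pi/6))[k].max()+m+DZ
    w=pose(*P,[c[0],c[1],z])[0];return w,c[2]+6.5*.866-z
E
python3 - <<'E'
from dialm import *
for f in range(206,406,20):
    w,o=tool(f);print(f,w.round(1),"overlap",round(o,1),"r",np.hypot(*w[:2]).round())
w,_=tool(208);go(w[0],w[1],150,189.35);print(manip.get_state()["joint_positions"].round(2))
E
```

```text
206 [307.6 272.8  41.1] overlap 5.4 r 411.0
226 [313.  285.5  45.4] overlap 5.4 r 424.0
246 [321.9 295.1  51.3] overlap 5.4 r 437.0
266 [333.3 300.5  58.3] overlap 5.4 r 449.0
286 [345.7 301.1  65.5] overlap 5.4 r 458.0
306 [357.8 296.7  72. ] overlap 5.4 r 465.0
326 [368.1 287.8  77. ] overlap 5.4 r 467.0
346 [375.2 275.7  78.2] overlap 7.1 r 466.0
366 [378.4 261.6  78.1] overlap 7.7 r 460.0
386 [377.3 247.4  77.8] overlap 5.9 r 451.0
t8.55 pos [403.2  54.2 264. ] yaw 106.0 F [ 0.6  0.  -0.4] w -0.002 | dx 0.951 dy -0.124 dz 0.456 yaw -1.390
[-0.72  0.13  0.5   2.12 -0.08  0.91  0.1 ]
```

Emit:
jog_arm:
  deltas:
    - {"dx":0.19,"dy":0,"dz":0,"yaw":-0.14,"grip":-1}
    - {"dx":0.38,"dy":0,"dz":0,"yaw":-0.28,"grip":-1}
    - {"dx":0.57,"dy":0,"dz":0,"yaw":-0.42,"grip":-1}
    - {"dx":0.76,"dy":-0.04,"dz":0,"yaw":-0.56,"grip":-1}
    - {"dx":0.95,"dy":-0.1,"dz":0,"yaw":-0.7,"grip":-1}

```text
t: 9.05
position: [311.2, 276.6, 259.7]
tcp_rot: [3.141, 0.0, 2.588]
force: [1.6, 0.6, -0.5]
width: 0.0
grasp_force: 0.0
```

Emit:
jog_arm:
  deltas:
    - {"dx":0,"dy":0,"dz":0,"yaw":-0.14,"grip":-1}
    - {"dx":0,"dy":0,"dz":0,"yaw":-0.28,"grip":-1}
    - {"dx":0,"dy":0,"dz":0,"yaw":-0.42,"grip":-1}
    - {"dx":0,"dy":0,"dz":0,"yaw":-0.56,"grip":-1}
    - {"dx":0,"dy":0,"dz":0,"yaw":-0.69,"grip":-1}

```text
t: 9.55
position: [312.1, 274.9, 259.6]
tcp_rot: [-3.141, 0.0, -2.972]
force: [-0.3, 0.5, -0.3]
width: 0.003
grasp_force: 0.0
```

Emit:
jog_arm:
  deltas:
    - {"dx":0,"dy":0,"dz":0,"yaw":0,"grip":-1}
    - {"dx":0,"dy":0,"dz":0,"yaw":0,"grip":-1}

```text
t: 9.75
position: [312.2, 275.0, 259.5]
tcp_rot: [-3.141, 0.0, -2.983]
force: [-0.1, -0.6, -0.7]
width: -0.0
grasp_force: 0.0
```

Run:
```python
from dialm import *
w,_=tool(208);print(w);go(w[0],w[1],80,189.35);print(manip.get_state()["joint_positions"].round(2))
```

```text
[307.97790546 274.16470042  41.4495019 ]
t9.75 pos [312.2 275.  259.5] yaw -170.9 F [-0.1 -0.6 -0.7] w -0.0 | dx 0.017 dy -0.001 dz 0.718 yaw -0.004
[-0.97  0.15  0.12  2.08 -0.02  0.91  0.89]
```

Emit:
jog_arm:
  deltas:
    - {"dx":0.017,"dy":0,"dz":0.18,"yaw":-0.004,"grip":-1}
    - {"dx":0.017,"dy":0,"dz":0.36,"yaw":-0.004,"grip":-1}
    - {"dx":0.017,"dy":0,"dz":0.54,"yaw":-0.004,"grip":-1}
    - {"dx":0.017,"dy":0,"dz":0.72,"yaw":-0.004,"grip":-1}
    - {"dx":0.017,"dy":0,"dz":0.8,"yaw":-0.004,"grip":-1}

```text
t: 10.25
position: [307.1, 273.4, 56.5]
tcp_rot: [-3.139, -0.002, -2.978]
force: [0.6, 0.6, 1.1]
width: 0.0
grasp_force: 0.0
```

Emit:
jog_arm:
  deltas:
    - {"dx":0,"dy":0,"dz":0.02,"yaw":0,"grip":-1}
    - {"dx":0,"dy":0,"dz":0.03,"yaw":0,"grip":-1}
    - {"dx":0,"dy":0,"dz":0.03,"yaw":0,"grip":-1}

```text
t: 10.55
position: [308.5, 275.0, 52.6]
tcp_rot: [3.141, 0.001, -2.975]
force: [-0.3, 1.0, 0.4]
width: 0.0
grasp_force: 0.0
```

Run:
```python
from dialm import *
w,_=tool(208);go(*w,189.35)
```

```text
t10.55 pos [308.5 275.   52.6] yaw -170.5 F [-0.3  1.   0.4] w 0.0 | dx 0.003 dy -0.003 dz 0.045 yaw 0.003
```

Stepping down with force checks to find the rim.

Emit:
jog_arm:
  deltas:
    - {"dx":0,"dy":0,"dz":0.012,"yaw":0,"grip":-1}
    - {"dx":0,"dy":0,"dz":0.02,"yaw":0,"grip":-1}
    - {"dx":0,"dy":0,"dz":0.02,"yaw":0,"grip":-1}

```text
t: 10.85
position: [308.2, 274.8, 47.1]
tcp_rot: [3.141, 0.0, -2.974]
force: [-0.7, -0.5, 0.3]
width: 0.0
grasp_force: 0.0
```

Emit:
jog_arm:
  deltas:
    - {"dx":0,"dy":0,"dz":0.006,"yaw":0,"grip":-1}
    - {"dx":0,"dy":0,"dz":0.012,"yaw":0,"grip":-1}
    - {"dx":0,"dy":0,"dz":0.012,"yaw":0,"grip":-1}

```text
t: 11.15
position: [308.0, 274.5, 43.6]
tcp_rot: [-3.141, -0.0, -2.974]
force: [0.4, -0.7, 0.9]
width: -0.001
grasp_force: 0.0
```

Emit:
jog_arm:
  deltas:
    - {"dx":0,"dy":0,"dz":0.006,"yaw":0,"grip":-1}
    - {"dx":0,"dy":0,"dz":0.008,"yaw":0,"grip":-1}
    - {"dx":0,"dy":0,"dz":0.008,"yaw":0,"grip":-1}

```text
t: 11.45
position: [308.0, 274.6, 41.7]
tcp_rot: [-3.141, -0.0, -2.974]
force: [-0.1, 1.2, 0.3]
width: -0.004
grasp_force: 0.0
```

```bash
cat >> dialm.py <<'E'
def path(phis,**k):
    s=manip.get_state();p=s["position"];w=s["tcp_rot"][2];print("t%.2f"%s["t"],"F",s["force"].round(1))
    for f in phis:
        d=tool(f,**k)[0]-p;print(f,"dx %.3f dy %.3f dz %.3f"%((d[0]*np.cos(w)+d[1]*np.sin(w))/250,(d[0]*np.sin(w)-d[1]*np.cos(w))/250,-d[2]/250))
E
python3 -c "
from dialm import *
path([214,220,226,232,238])"
```

```text
t11.45 F [-0.1  1.2  0.3]
214 dx -0.007 dy 0.013 dz -0.003
220 dx -0.016 dy 0.027 dz -0.009
226 dx -0.027 dy 0.040 dz -0.015
232 dx -0.038 dy 0.051 dz -0.021
238 dx -0.051 dy 0.061 dz -0.028
```

Emit:
jog_arm:
  deltas:
    - {"dx":-0.007,"dy":0.013,"dz":-0.003,"yaw":0,"grip":-1}
    - {"dx":-0.016,"dy":0.027,"dz":-0.009,"yaw":0,"grip":-1}
    - {"dx":-0.027,"dy":0.04,"dz":-0.015,"yaw":0,"grip":-1}
    - {"dx":-0.038,"dy":0.051,"dz":-0.021,"yaw":0,"grip":-1}
    - {"dx":-0.051,"dy":0.061,"dz":-0.028,"yaw":0,"grip":-1}

```text
t: 11.95
position: [317.8, 290.1, 48.7]
tcp_rot: [-3.139, -0.002, -2.975]
force: [1.8, -19.5, 2.0]
width: 0.0
grasp_force: 9.4
```

```bash
python3 -c "
from dialm import *
go(0,0,0);print(tool(238)[0]);path([247,256,265,274,283])"
```

```text
t11.95 pos [317.8 290.1  48.7] yaw -170.5 F [  1.8 -19.5   2. ] w 0.0 | dx 1.446 dy -0.934 dz 0.195 yaw 0.000
[317.94435375 291.72816781  48.77462484]
t11.95 F [  1.8 -19.5   2. ]
247 dx -0.022 dy 0.018 dz -0.012
256 dx -0.043 dy 0.027 dz -0.024
265 dx -0.065 dy 0.031 dz -0.037
274 dx -0.088 dy 0.031 dz -0.050
283 dx -0.110 dy 0.027 dz -0.063
```

Side force of 19 N: the finger is wedging the lug radially. I'll back off, clear the view and measure where the bezel is.

Emit:
jog_arm:
  deltas:
    - {"dx":0.03,"dy":-0.03,"dz":0,"yaw":0,"grip":-1}
    - {"dx":0.03,"dy":-0.03,"dz":-0.1,"yaw":0,"grip":-1}
    - {"dx":0.03,"dy":-0.03,"dz":-0.3,"yaw":0,"grip":-1}
    - {"dx":0,"dy":-0.1,"dz":-0.5,"yaw":0,"grip":-1}
    - {"dx":-0.1,"dy":-0.25,"dz":-0.6,"yaw":0,"grip":-1}

```text
t: 12.45
position: [350.4, 238.9, 200.0]
tcp_rot: [3.138, 0.003, -2.969]
force: [0.8, 0.9, -1.0]
width: 0.003
grasp_force: 0.0
```

Emit:
jog_arm:
  deltas:
    - {"dx":-0.1,"dy":-0.2,"dz":0,"yaw":0,"grip":-1}
    - {"dx":-0.2,"dy":-0.4,"dz":0,"yaw":0,"grip":-1}
    - {"dx":-0.3,"dy":-0.6,"dz":0,"yaw":0,"grip":-1}
    - {"dx":-0.3,"dy":-0.7,"dz":0,"yaw":0,"grip":-1}

```text
t: 12.85
position: [455.9, 75.1, 197.0]
tcp_rot: [3.142, 0.002, -2.974]
force: [0.5, 0.5, -1.3]
width: 0.002
grasp_force: 0.0
```

```bash
cat >> dialm.py <<'E'
def measure(h=-9.6):
    t=manip.snapshot("top");q=rect(t,h);c=(0,0)
    pz=prof(q,c,25,33);pn=prof(q,c,8,22)
    # lugs: dark outside/inside ring at lug-top height
    ql=rect(t,13.5);pl=prof(ql,c,38,45);f=sum(np.roll(pl,-k) for k in(60,180,-60))
    fs=np.convolve(np.tile(f,3),np.ones(9)/9,'same')[360:720]
    z1=int(np.argmax(fs));print("needle",peak(pn),"zero by lugs",z1,"zero bar near",peak(pz,lo=z1-15,hi=z1+16));return t,q
E
python3 - <<'E'
from dialm import *
t,q=measure()
a=cv2.resize(rect(t,13.5)[:,:,::-1],(400,400));b=cv2.resize(q[:,:,::-1],(400,400))
cv2.imwrite("pics/s5.png",np.hstack([a,b]));go(0,0,0)
E
```

```text
needle (np.float64(6.912282528838292), np.float32(27.901512)) zero by lugs 87 zero bar near (np.float64(77.28926538169382), np.float32(4.6409607))
t12.90 pos [456.8  69.  197.1] yaw -170.7 F [ -0.3 -10.6  -0.6] w 0.0 | dx 1.848 dy 0.021 dz 0.788 yaw 0.000
```

View pics/s5.png

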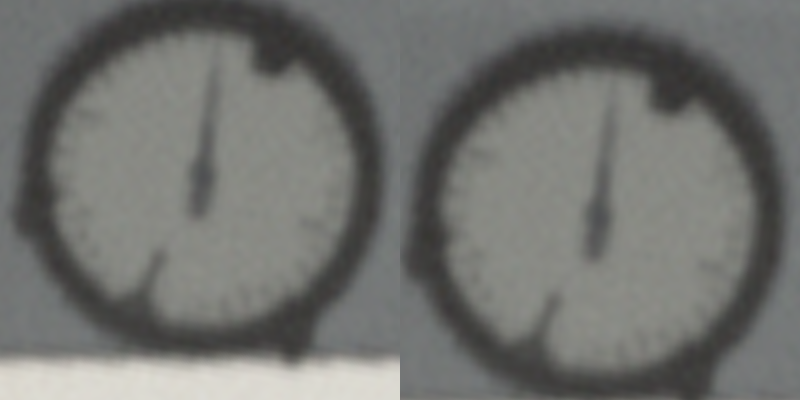

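Both panels show the bezel has turned: the zero bar is at about 207° (540,340 on the right) and lug_2 is near 9 o'clock. Pushing works. Next I'll check whether the force reading is only dynamics, and fix the measuring plane.

Emit:
jog_arm:
  deltas:
    - {"dx":0,"dy":0,"dz":0,"yaw":0,"grip":-1}
    - {"dx":0,"dy":0,"dz":0,"yaw":0,"grip":-1}

```text
t: 13.1
position: [453.8, 77.3, 196.6]
tcp_rot: [3.141, 0.0, -2.974]
force: [-0.7, 0.4, -0.2]
width: -0.002
grasp_force: 0.0
```

```bash
sed -i 's/def measure(h=-9.6)/def measure(h=-0.5)/; s/pl=prof(ql,c,38,45)/pl=prof(ql,(0,-1),46,50)/' dialm.py
python3 - <<'E'
from dialm import *
t,q=measure()
for h in (-2,-.5,1):
  q=rect(t,h);p=prof(q,(0,0),25,33);print(h,peak(p,lo=185,hi=230),peak(prof(q,(0,0),8,22)))
def L(th):  # lug-relative tool points
    return
go(0,0,0)
for th in (267,): 
  c=dial(XD,ZD,[np.radians(th)],41.5,7)[0];print(c,pose(*P,c))
E
```

```text
needle (np.float64(6.300247141218908), np.float32(32.780006)) zero by lugs 84 zero bar near (np.float64(70.1539535094723), np.float32(3.1621094))
-2 (np.float64(206.6667865219679), np.float32(34.17505)) (np.float64(6.94199040810645), np.float32(32.108955))
-0.5 (np.float64(207.1268639993368), np.float32(35.911194)) (np.float64(6.300247141218908), np.float32(32.780006))
1 (np.float64(207.55044187740467), np.float32(37.289215)) (np.float64(6.2703629855106175), np.float32(33.35414))
t13.15 pos [453.7  77.9 196.7] yaw -170.3 F [ 0.4 -0.4 -0.4] w 0.003 | dx 1.841 dy -0.002 dz 0.787 yaw 0.000
[-40.56090193  41.44312569  58.41602891] [[333.86492196 300.68280032  58.41602891]]
```

Run:
```python
from dialm import *
w,_=tool(228);print(w);go(w[0],w[1],196,189.35)
```

```text
[313.71499601 286.61969004  45.88607422]
t13.15 pos [453.7  77.9 196.7] yaw -170.3 F [ 0.4 -0.4 -0.4] w 0.003 | dx 0.412 dy 0.917 dz 0.003 yaw 0.005
```

Emit:
jog_arm:
  deltas:
    - {"dx":0.08,"dy":0.18,"dz":0,"yaw":0.005,"grip":-1}
    - {"dx":0.16,"dy":0.36,"dz":0,"yaw":0.005,"grip":-1}
    - {"dx":0.24,"dy":0.54,"dz":0,"yaw":0.005,"grip":-1}
    - {"dx":0.32,"dy":0.72,"dz":0,"yaw":0.005,"grip":-1}
    - {"dx":0.41,"dy":0.9,"dz":0,"yaw":0.005,"grip":-1}

```text
t: 13.65
position: [313.3, 283.9, 196.9]
tcp_rot: [3.141, 0.001, -2.977]
force: [1.1, 0.5, -0.1]
width: -0.005
grasp_force: 0.0
```

Emit:
jog_arm:
  deltas:
    - {"dx":0,"dy":0.01,"dz":0,"yaw":0,"grip":-1}
    - {"dx":0,"dy":0.01,"dz":0,"yaw":0,"grip":-1}
    - {"dx":0,"dy":0.01,"dz":0.2,"yaw":0,"grip":-1}
    - {"dx":0,"dy":0.01,"dz":0.4,"yaw":0,"grip":-1}
    - {"dx":0,"dy":0.01,"dz":0.5,"yaw":0,"grip":-1}

```text
t: 14.15
position: [314.5, 282.3, 68.9]
tcp_rot: [-3.14, -0.002, -2.98]
force: [1.7, 1.2, 0.5]
width: -0.003
grasp_force: 0.0
```

Emit:
jog_arm:
  deltas:
    - {"dx":0,"dy":0,"dz":0,"yaw":0,"grip":-1}
    - {"dx":0,"dy":0,"dz":0,"yaw":0,"grip":-1}

```text
t: 14.35
position: [315.5, 283.4, 72.2]
tcp_rot: [-3.141, -0.0, -2.98]
force: [-0.2, 0.5, -0.1]
width: 0.004
grasp_force: 0.0
```

Run:
```python
from dialm import *
path([228])
```

```text
t14.35 F [-0.2  0.5 -0.1]
228 dx 0.005 dy 0.014 dz 0.105
```

Emit:
jog_arm:
  deltas:
    - {"dx":0.005,"dy":0.014,"dz":0.05,"yaw":0,"grip":-1}
    - {"dx":0.005,"dy":0.014,"dz":0.09,"yaw":0,"grip":-1}
    - {"dx":0.005,"dy":0.014,"dz":0.105,"yaw":0,"grip":-1}
    - {"dx":0.005,"dy":0.014,"dz":0.105,"yaw":0,"grip":-1}

```text
t: 14.75
position: [313.4, 287.0, 45.6]
tcp_rot: [-3.142, 0.0, -2.979]
force: [0.2, -0.3, 1.0]
width: -0.002
grasp_force: 0.0
```

Run:
```python
from dialm import *
path([228,236,244,252,260,268])
```

```text
t14.75 F [ 0.2 -0.3  1. ]
228 dx -0.001 dy -0.002 dz -0.001
236 dx -0.017 dy 0.012 dz -0.010
244 dx -0.034 dy 0.024 dz -0.020
252 dx -0.053 dy 0.033 dz -0.031
260 dx -0.072 dy 0.038 dz -0.042
268 dx -0.092 dy 0.041 dz -0.054
```

Emit:
jog_arm:
  deltas:
    - {"dx":-0.017,"dy":0.012,"dz":-0.01,"yaw":0,"grip":-1}
    - {"dx":-0.034,"dy":0.024,"dz":-0.02,"yaw":0,"grip":-1}
    - {"dx":-0.053,"dy":0.033,"dz":-0.031,"yaw":0,"grip":-1}
    - {"dx":-0.072,"dy":0.038,"dz":-0.042,"yaw":0,"grip":-1}
    - {"dx":-0.092,"dy":0.041,"dz":-0.054,"yaw":0,"grip":-1}

```text
t: 15.25
position: [334.1, 300.7, 59.1]
tcp_rot: [-3.141, -0.001, -2.979]
force: [-5.9, -6.3, 0.8]
width: 0.002
grasp_force: 3.6
```

Emit:
jog_arm:
  deltas:
    - {"dx":0,"dy":0,"dz":0,"yaw":0,"grip":-1}

```text
t: 15.35
position: [334.6, 300.9, 59.3]
tcp_rot: [-3.141, -0.0, -2.98]
force: [-4.6, -2.8, 2.2]
width: -0.0
grasp_force: 2.3
```

Run:
```python
from dialm import *
path([268,276,284,292,300,308])
```

```text
t15.35 F [-4.6 -2.8  2.2]
268 dx 0.001 dy -0.000 dz 0.001
276 dx -0.019 dy -0.001 dz -0.011
284 dx -0.039 dy -0.005 dz -0.022
292 dx -0.058 dy -0.012 dz -0.033
300 dx -0.076 dy -0.022 dz -0.043
308 dx -0.093 dy -0.035 dz -0.053
```

Run:
```python
from dialm import *
path([276,284,292,300,308,316,324,332],r=43.5)
```

```text
t15.35 F [-4.6 -2.8  2.2]
276 dx -0.020 dy 0.007 dz -0.011
284 dx -0.041 dy 0.003 dz -0.023
292 dx -0.061 dy -0.005 dz -0.035
300 dx -0.080 dy -0.015 dz -0.045
308 dx -0.097 dy -0.029 dz -0.055
316 dx -0.113 dy -0.045 dz -0.065
324 dx -0.126 dy -0.064 dz -0.072
332 dx -0.138 dy -0.084 dz -0.074
```

Emit:
jog_arm:
  deltas:
    - {"dx":-0.019,"dy":-0.001,"dz":-0.011,"yaw":0,"grip":-1}
    - {"dx":-0.039,"dy":-0.005,"dz":-0.022,"yaw":0,"grip":-1}
    - {"dx":-0.058,"dy":-0.012,"dz":-0.033,"yaw":0,"grip":-1}
    - {"dx":-0.076,"dy":-0.022,"dz":-0.043,"yaw":0,"grip":-1}
    - {"dx":-0.093,"dy":-0.035,"dz":-0.053,"yaw":0,"grip":-1}

```text
t: 15.85
position: [358.1, 295.7, 72.1]
tcp_rot: [-3.141, -0.002, -2.979]
force: [-3.7, 1.1, -1.0]
width: 0.003
grasp_force: 1.5
```

Emit:
jog_arm:
  deltas:
    - {"dx":0,"dy":0,"dz":0,"yaw":0,"grip":-1}

```text
t: 15.95
position: [359.8, 296.5, 72.7]
tcp_rot: [3.141, 0.002, -2.98]
force: [-0.0, 0.3, 0.4]
width: 0.003
grasp_force: 0.1
```

Run:
```python
from dialm import *
path([308,316,324,332,340,348])
```

```text
t15.95 F [-0.   0.3  0.4]
308 dx 0.004 dy -0.002 dz 0.000
316 dx -0.011 dy -0.017 dz -0.008
324 dx -0.024 dy -0.035 dz -0.016
332 dx -0.035 dy -0.055 dz -0.022
340 dx -0.043 dy -0.076 dz -0.022
348 dx -0.049 dy -0.098 dz -0.023
```

Emit:
jog_arm:
  deltas:
    - {"dx":-0.011,"dy":-0.017,"dz":-0.008,"yaw":0,"grip":-1}
    - {"dx":-0.024,"dy":-0.035,"dz":-0.016,"yaw":0,"grip":-1}
    - {"dx":-0.035,"dy":-0.055,"dz":-0.022,"yaw":0,"grip":-1}
    - {"dx":-0.043,"dy":-0.076,"dz":-0.022,"yaw":0,"grip":-1}
    - {"dx":-0.049,"dy":-0.098,"dz":-0.023,"yaw":0,"grip":-1}

```text
t: 16.45
position: [374.9, 273.6, 77.9]
tcp_rot: [3.141, 0.0, -2.979]
force: [-3.1, 2.9, -0.3]
width: -0.0
grasp_force: 1.7
```

Emit:
jog_arm:
  deltas:
    - {"dx":0,"dy":0,"dz":0,"yaw":0,"grip":-1}

```text
t: 16.55
position: [375.1, 273.0, 77.9]
tcp_rot: [-3.141, 0.0, -2.98]
force: [-0.8, 0.8, 0.9]
width: -0.001
grasp_force: 0.4
```

Run:
```python
from dialm import *
path([348,354,360,366,372,378])
```

```text
t16.55 F [-0.8  0.8  0.9]
348 dx -0.003 dy 0.005 dz -0.002
354 dx -0.006 dy -0.012 dz -0.001
360 dx -0.007 dy -0.030 dz -0.001
366 dx -0.006 dy -0.047 dz -0.001
372 dx -0.004 dy -0.064 dz -0.002
378 dx 0.000 dy -0.081 dz -0.002
```

Emit:
jog_arm:
  deltas:
    - {"dx":-0.006,"dy":-0.012,"dz":-0.001,"yaw":0,"grip":-1}
    - {"dx":-0.007,"dy":-0.03,"dz":-0.001,"yaw":0,"grip":-1}
    - {"dx":-0.006,"dy":-0.047,"dz":-0.001,"yaw":0,"grip":-1}
    - {"dx":-0.004,"dy":-0.064,"dz":-0.002,"yaw":0,"grip":-1}
    - {"dx":0,"dy":-0.081,"dz":-0.002,"yaw":0,"grip":-1}

```text
t: 17.05
position: [378.3, 253.6, 78.5]
tcp_rot: [3.141, 0.001, -2.979]
force: [1.3, 3.2, -1.2]
width: -0.002
grasp_force: 1.9
```

Emit:
jog_arm:
  deltas:
    - {"dx":0,"dy":0,"dz":0,"yaw":0,"grip":-1}

```text
t: 17.15
position: [378.0, 253.2, 78.4]
tcp_rot: [-3.141, 0.0, -2.98]
force: [1.1, -0.7, 0.6]
width: -0.003
grasp_force: 0.8
```

Emit:
jog_arm:
  deltas:
    - {"dx":0,"dy":0.02,"dz":0,"yaw":0,"grip":-1}
    - {"dx":0,"dy":0.03,"dz":-0.2,"yaw":0,"grip":-1}
    - {"dx":0,"dy":0.02,"dz":-0.4,"yaw":0,"grip":-1}
    - {"dx":0,"dy":-0.2,"dz":-0.45,"yaw":0,"grip":-1}
    - {"dx":-0.1,"dy":-0.4,"dz":-0.48,"yaw":0,"grip":-1}

```text
t: 17.65
position: [411.1, 169.3, 198.2]
tcp_rot: [3.141, 0.001, -2.975]
force: [1.0, 1.1, -0.5]
width: -0.003
grasp_force: 0.0
```

Emit:
jog_arm:
  deltas:
    - {"dx":-0.1,"dy":-0.18,"dz":0,"yaw":0,"grip":-1}
    - {"dx":-0.15,"dy":-0.36,"dz":0,"yaw":0,"grip":-1}
    - {"dx":-0.15,"dy":-0.4,"dz":0,"yaw":0,"grip":-1}

```text
t: 17.95
position: [466.9, 72.4, 196.6]
tcp_rot: [-3.14, 0.0, -2.984]
force: [-0.6, 1.5, 0.6]
width: 0.002
grasp_force: 0.0
```

Run:
```python
from dialm import *
t,q=measure()
for r0,r1 in((23,29),(27,33)):
  p=prof(q,(0,0),r0,r1);o=np.argsort(-p)[:14];print(sorted(o.tolist()))
ql=prof(rect(t,6),(0,0),46,50);print(sorted(np.argsort(-ql)[:36].tolist()))
cv2.imwrite("pics/s6.png",cv2.resize(rect(t,-.5)[:,:,::-1],(500,500)));go(0,0,0)
```

```text
needle (np.float64(6.991801889779877), np.float32(31.70797)) zero by lugs 62 zero bar near (np.float64(46.532763976858945), np.float32(18.37378))
[4, 5, 6, 7, 8, 9, 336, 337, 338, 339, 340, 341, 342, 343]
[43, 44, 45, 46, 47, 48, 49, 50, 337, 338, 339, 340, 341, 342]
[0, 1, 2, 7, 8, 9, 10, 11, 12, 15, 16, 17, 18, 19, 20, 21, 22, 23, 35, 36, 37, 342, 343, 346, 347, 348, 349, 350, 352, 353, 354, 355, 356, 357, 358, 359]
t18.00 pos [466.   73.1 196.5] yaw -171.0 F [-0.6 -2.1  0.6] w 0.001 | dx 1.887 dy 0.004 dz 0.786 yaw 0.000
```

Run:
```python
from dialm import *
w,_=tool(244);print(w);go(w[0],w[1],196,189.35)
```

```text
[320.84864548 294.34067937  50.67419255]
t18.00 pos [466.   73.1 196.5] yaw -171.0 F [-0.6 -2.1  0.6] w 0.001 | dx 0.435 dy 0.965 dz 0.002 yaw -0.005
```

View pics/s6.png

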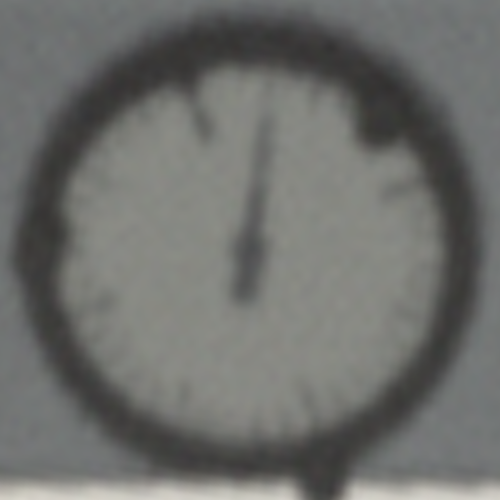

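The zero bar is at about 340° (198,110), the needle at about 7°, and lug_0 at about 280°. About 27° remains, and I'll push lug_0 for it.

Emit:
jog_arm:
  deltas:
    - {"dx":0.09,"dy":0.18,"dz":0,"yaw":-0.005,"grip":-1}
    - {"dx":0.17,"dy":0.36,"dz":0,"yaw":-0.005,"grip":-1}
    - {"dx":0.26,"dy":0.54,"dz":0,"yaw":-0.005,"grip":-1}
    - {"dx":0.34,"dy":0.72,"dz":0,"yaw":-0.005,"grip":-1}
    - {"dx":0.435,"dy":0.9,"dz":0,"yaw":-0.005,"grip":-1}

```text
t: 18.5
position: [319.9, 282.7, 196.7]
tcp_rot: [3.141, -0.0, -2.973]
force: [1.1, 0.4, 0.3]
width: 0.006
grasp_force: 0.0
```

Emit:
jog_arm:
  deltas:
    - {"dx":0.02,"dy":0.06,"dz":0,"yaw":0,"grip":-1}
    - {"dx":0.02,"dy":0.06,"dz":0.1,"yaw":0,"grip":-1}
    - {"dx":0.02,"dy":0.06,"dz":0.3,"yaw":0,"grip":-1}
    - {"dx":0.02,"dy":0.06,"dz":0.46,"yaw":0,"grip":-1}
    - {"dx":0.02,"dy":0.06,"dz":0.46,"yaw":0,"grip":-1}

```text
t: 19.0
position: [312.0, 293.2, 78.1]
tcp_rot: [-3.137, -0.006, -2.972]
force: [1.6, -0.8, 1.4]
width: 0.005
grasp_force: 0.0
```

Run:
```python
from dialm import *
path([242,244])
```

```text
t19.00 F [ 1.6 -0.8  1.4]
242 dx -0.031 dy -0.004 dz 0.112
244 dx -0.036 dy -0.002 dz 0.110
```

Emit:
jog_arm:
  deltas:
    - {"dx":-0.02,"dy":-0.003,"dz":0.05,"yaw":0,"grip":-1}
    - {"dx":-0.02,"dy":-0.003,"dz":0.09,"yaw":0,"grip":-1}
    - {"dx":-0.02,"dy":-0.003,"dz":0.1,"yaw":0,"grip":-1}
    - {"dx":-0.02,"dy":-0.003,"dz":0.1,"yaw":0,"grip":-1}

```text
t: 19.4
position: [319.6, 294.9, 57.2]
tcp_rot: [3.141, 0.0, -2.974]
force: [0.3, -0.7, 0.0]
width: -0.001
grasp_force: 0.0
```

Run:
```python
from dialm import *
go(0,0,0);path([244,250,256,262,268,274])
```

```text
t19.40 pos [319.6 294.9  57.2] yaw -170.4 F [ 0.3 -0.7  0. ] w -0.001 | dx 1.458 dy -0.949 dz 0.229 yaw 0.000
t19.40 F [ 0.3 -0.7  0. ]
244 dx -0.005 dy -0.003 dz 0.026
250 dx -0.018 dy 0.004 dz 0.018
256 dx -0.033 dy 0.009 dz 0.010
262 dx -0.048 dy 0.012 dz 0.001
268 dx -0.063 dy 0.013 dz -0.007
274 dx -0.078 dy 0.013 dz -0.016
```

Emit:
jog_arm:
  deltas:
    - {"dx":-0.003,"dy":-0.003,"dz":0.024,"yaw":0,"grip":-1}
    - {"dx":-0.003,"dy":-0.003,"dz":0.024,"yaw":0,"grip":-1}
    - {"dx":-0.018,"dy":0.004,"dz":0.018,"yaw":0,"grip":-1}
    - {"dx":-0.033,"dy":0.009,"dz":0.01,"yaw":0,"grip":-1}
    - {"dx":-0.048,"dy":0.012,"dz":0.001,"yaw":0,"grip":-1}

```text
t: 19.9
position: [330.9, 299.1, 56.4]
tcp_rot: [-3.14, -0.001, -2.974]
force: [-4.1, -4.8, -0.7]
width: 0.0
grasp_force: 2.5
```

Run:
```python
from dialm import *
go(0,0,0);path([262,265,268,271,274])
```

```text
t19.90 pos [330.9 299.1  56.4] yaw -170.4 F [-4.1 -4.8 -0.7] w 0.0 | dx 1.505 dy -0.959 dz 0.226 yaw 0.000
t19.90 F [-4.1 -4.8 -0.7]
262 dx -0.000 dy 0.003 dz -0.002
265 dx -0.008 dy 0.004 dz -0.006
268 dx -0.015 dy 0.004 dz -0.010
271 dx -0.023 dy 0.005 dz -0.015
274 dx -0.030 dy 0.004 dz -0.019
```

Emit:
jog_arm:
  deltas:
    - {"dx":-0.008,"dy":0.004,"dz":-0.006,"yaw":0,"grip":-1}
    - {"dx":-0.015,"dy":0.004,"dz":-0.01,"yaw":0,"grip":-1}
    - {"dx":-0.023,"dy":0.004,"dz":-0.015,"yaw":0,"grip":-1}
    - {"dx":-0.03,"dy":0.004,"dz":-0.019,"yaw":0,"grip":-1}
    - {"dx":-0.03,"dy":0.004,"dz":-0.019,"yaw":0,"grip":-1}

```text
t: 20.4
position: [337.9, 301.0, 61.2]
tcp_rot: [-3.14, -0.002, -2.974]
force: [-5.4, -4.8, 0.6]
width: -0.004
grasp_force: 3.3
```

Emit:
jog_arm:
  deltas:
    - {"dx":0.03,"dy":0,"dz":-0.01,"yaw":0,"grip":-1}
    - {"dx":0.04,"dy":0,"dz":-0.2,"yaw":0,"grip":-1}
    - {"dx":0.02,"dy":-0.03,"dz":-0.4,"yaw":0,"grip":-1}
    - {"dx":-0.1,"dy":-0.2,"dz":-0.5,"yaw":0,"grip":-1}
    - {"dx":-0.2,"dy":-0.38,"dz":-0.58,"yaw":0,"grip":-1}

```text
t: 20.9
position: [396.7, 226.6, 203.7]
tcp_rot: [3.139, 0.004, -2.971]
force: [0.9, 0.3, -0.8]
width: -0.001
grasp_force: 0.0
```

Emit:
jog_arm:
  deltas:
    - {"dx":-0.1,"dy":-0.18,"dz":0,"yaw":0,"grip":-1}
    - {"dx":-0.2,"dy":-0.36,"dz":0,"yaw":0,"grip":-1}
    - {"dx":-0.25,"dy":-0.54,"dz":0,"yaw":0,"grip":-1}
    - {"dx":-0.25,"dy":-0.56,"dz":0,"yaw":0,"grip":-1}

```text
t: 21.3
position: [482.8, 93.1, 201.7]
tcp_rot: [-3.14, 0.002, -2.981]
force: [-0.5, 2.2, -0.2]
width: -0.007
grasp_force: 0.0
```

```bash
cat >> dialm.py <<'E'
def fine(lo,hi):
    t=manip.snapshot("top")
    for h in(-2,0):
        q=rect(t,h)
        for r0,r1 in((24,28),(28,32),(31,35)): 
            p=prof(q,(0,0),r0,r1);print(h,r0,"zero",np.round(peak(p,5,lo,hi),1),end=" | ")
        print("needle",np.round(peak(prof(q,(0,0),8,21)),1))
    return t
E
python3 - <<'E'
from dialm import *
t=fine(335,372)
p=prof(rect(t,-1),(0,0),27,33);print(dict((i%360,int(p[i%360])) for i in range(340,380,2)))
p=prof(rect(t,-1),(0,0),9,18);print(dict((i%360,int(p[i%360])) for i in range(350,380,2)));go(0,0,0)
E
```

```text
-2 24 zero [365.6  30.8] | -2 28 zero [365.3  33.2] | -2 31 zero [365.5  42.2] | needle [ 7. 32.]
0 24 zero [365.8  30.9] | 0 28 zero [365.3  30.4] | 0 31 zero [365.5  37.7] | needle [ 7.  32.8]
{340: -2, 342: -1, 344: 0, 346: 0, 348: 0, 350: 0, 352: 0, 354: 0, 356: 1, 358: 2, 0: 8, 2: 18, 4: 28, 6: 32, 8: 23, 10: 9, 12: 2, 14: 0, 16: 0, 18: 0}
{350: 2, 352: 3, 354: 6, 356: 10, 358: 16, 0: 22, 2: 27, 4: 31, 6: 32, 8: 32, 10: 30, 12: 26, 14: 22, 16: 16, 18: 11}
t21.35 pos [481.8  95.1 201.5] yaw -170.7 F [-0.1 -0.8 -1.1] w 0.0 | dx 1.963 dy -0.064 dz 0.806 yaw 0.000
```

Run:
```python
from dialm import *
ts=[]
for i in range(12): ts.append(manip.snapshot("top").astype(np.float32))
t=np.mean(ts,0).astype(np.uint8)
ref=cv2.resize(cv2.imread("pics/s6.png")[:,:,::-1],(400,400))
for nm,q,z in (("ref",ref,340),("now",rect(t,-.5),365)):
    for k in(90,180,270):
        print(nm,k,[np.round(peak(prof(q,c,24,31),4,z+k-8,z+k+9)[0]-k,1) for c in((0,0),(-.5,0),(.5,0),(0,1),(0,-1))])
q=rect(t,-.5)
print("zero radial",[(r,np.round(peak(prof(q,(0,0),r,r+2),6,355,375)[0],1)) for r in range(6,36,2)])
# card centre
g=cv2.GaussianBlur(cv2.cvtColor(q,cv2.COLOR_RGB2GRAY),(3,3),0);th=np.radians(np.arange(360))
```

```text
ref 90 [np.float64(338.0), np.float64(338.5), np.float64(337.6), np.float64(336.3), np.float64(339.7)]
ref 180 [np.float64(338.9), np.float64(338.0), np.float64(339.8), np.float64(338.1), np.float64(339.7)]
ref 270 [np.float64(341.0), np.float64(340.4), np.float64(341.4), np.float64(342.5), np.float64(339.4)]
now 90 [np.float64(364.5), np.float64(364.3), np.float64(364.7), np.float64(362.6), np.float64(366.4)]
now 180 [np.float64(367.2), np.float64(366.2), np.float64(368.1), np.float64(367.4), np.float64(366.9)]
now 270 [np.float64(367.9), np.float64(367.9), np.float64(367.8), np.float64(369.7), np.float64(365.9)]
zero radial [(6, np.float64(367.0)), (8, np.float64(367.0)), (10, np.float64(367.0)), (12, np.float64(366.1)), (14, np.float64(366.2)), (16, np.float64(367.0)), (18, np.float64(367.2)), (20, np.float64(367.3)), (22, np.float64(366.8)), (24, np.float64(366.6)), (26, np.float64(365.9)), (28, np.float64(365.4)), (30, np.float64(365.4)), (32, np.float64(365.5)), (34, np.float64(365.6))]
```

The zero mark is at about 366° and the needle at about 367°, so it is well within the ±4.5° tolerance. The robot is clear of everything, so I'm handing in.

```bash
python3 -c "
from station import manip
s=manip.get_state();print(s['t'],s['force'].round(1));print(manip.close_job())"
```

```text
21.95 [ 0.1 -1.1  0.5]
the job is handed in; nothing more can be done
None
```

I handed the job in at 22 s: the tile was lowered into the rinse box and let go once it touched the floor, the dial's zero mark is about 1° from the needle tip by my image measurement (limit 4.5°), and the cup was not touched; the gripper body pressed on the box lid at about 9 N on the way down, and I did not look into the box after letting the tile go.

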